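# Rack the nut-runner sockets in order of size

### The job

Put the four loose orange-sleeved sockets back on the blue tray in order of size: the smallest on the pad next to the red end block, then one size larger on each following pad, the largest next to the black end block. Stand each socket upright in the middle of its round pad, and leave all four standing there, let go. The loose grey plastic foot among them stays where it is.

Things in the scene. Friction and masses are not known exactly. Their poses are not given: they have to be found in the camera images.
- socket_a: The smallest of four loose nut-runner sockets (upright cylinders in an orange plastic sleeve; the top 7 mm is a steel rim 4 mm narrower, with a dark mouth): 20 mm in diameter and 44 mm high, about 60 g. Stands on the worktop (z = 0), left of the tray. Origin: centre of its underside; z axis up. Grip it across the sleeve from above, at about 60 % of its height.
- socket_b: The second smallest of four loose nut-runner sockets (upright cylinders in an orange plastic sleeve; the top 7 mm is a steel rim 4 mm narrower, with a dark mouth): 27 mm in diameter and 50 mm high, about 120 g. Stands on the worktop (z = 0), left of the tray. Origin: centre of its underside; z axis up. Grip it across the sleeve from above, at about 60 % of its height.
- socket_c: The second largest of four loose nut-runner sockets (upright cylinders in an orange plastic sleeve; the top 7 mm is a steel rim 4 mm narrower, with a dark mouth): 34 mm in diameter and 56 mm high, about 200 g. Stands on the worktop (z = 0), left of the tray. Origin: centre of its underside; z axis up. Grip it across the sleeve from above, at about 60 % of its height.
- socket_d: The largest of four loose nut-runner sockets (upright cylinders in an orange plastic sleeve; the top 7 mm is a steel rim 4 mm narrower, with a dark mouth): 41 mm in diameter and 62 mm high, about 300 g. Stands on the worktop (z = 0), left of the tray. Origin: centre of its underside; z axis up. Grip it across the sleeve from above, at about 60 % of its height.
- pad_w: One of four identical black round pads with a white ring, 54 mm in diameter and 3 mm thick, fixed in a straight row on a blue tray plate (300 x 62 x 8 mm), neighbours 62 mm apart centre to centre. The letters do not tell the place in the row. Origin: centre of the pad's underside; its upper face is 3 mm higher, 11 mm above the worktop. The row runs left to right, roughly.
- pad_x: One of four identical black round pads with a white ring, 54 mm in diameter and 3 mm thick, fixed in a straight row on a blue tray plate (300 x 62 x 8 mm), neighbours 62 mm apart centre to centre. The letters do not tell the place in the row. Origin: centre of the pad's underside; its upper face is 3 mm higher, 11 mm above the worktop. The row runs left to right, roughly.
- pad_y: One of four identical black round pads with a white ring, 54 mm in diameter and 3 mm thick, fixed in a straight row on a blue tray plate (300 x 62 x 8 mm), neighbours 62 mm apart centre to centre. The letters do not tell the place in the row. Origin: centre of the pad's underside; its upper face is 3 mm higher, 11 mm above the worktop. The row runs left to right, roughly.
- pad_z: One of four identical black round pads with a white ring, 54 mm in diameter and 3 mm thick, fixed in a straight row on a blue tray plate (300 x 62 x 8 mm), neighbours 62 mm apart centre to centre. The letters do not tell the place in the row. Origin: centre of the pad's underside; its upper face is 3 mm higher, 11 mm above the worktop. The row runs left to right, roughly.
- red_end: Red end block of the tray, 58 x 18 x 12 mm (18 mm along the row), fixed at the left or the right end of the row. Its centre lies 45 mm from the centre of the nearest pad; a black block of the same shape lies 45 mm beyond the last pad at the other end. Origin: centre of its underside, 8 mm above the worktop. A fixed metal lip, 19 mm high, runs 70 to 90 mm behind the middle of the tray.
- loose_foot: A loose light-grey plastic foot, 35 mm in diameter and 36 mm high, with no orange on it. It is not part of the job: it stands in the same uneven line as the sockets, centres about 6 cm apart along the strip, anywhere among them. Origin: centre of its underside, z axis up.
There are look-alikes about, which are no part of the job. What is shaped like the socket_b but yellow is not meant.

How it is judged:
By the outcome, as a careful person would: the job done as asked, in the order asked, and still so for the second after the job is handed in, with the robot touching nothing.
It also fails if it takes over 96 s, if anything falls off the work surface, if the arm or the gripper's body presses on something with over 40 N, if the wrist force passes 120 N, or if a joint passes its speed limit or range.

### The arm

A 6-joint arm with a two-finger parallel gripper is mounted at the origin on a cart in front of the work surface, level with it; the furniture and walls round the work are solid. World frame = base frame: x ahead of the robot, y to its left, z up, the work surface at z = 0. Lengths are in m, angles in rad, forces in N, time in s.
With the tool pointing down it reaches from about 0.375 to 0.9 m from the base axis. Payload 3.1 kg.
Tool frame: the origin (TCP) lies at the very end of the fingers, on their centre line; the grasp point (between the pads) lies 19 mm behind it (grip_depth is the distance from the TCP to the grasp point, in m); z points along the fingers, y is the line along which they close (so a half turn about z gives the same grasp; the last joint's range is limited). The gripper opens to 85 mm and grips with 20 to 120 N. Pads are 22 mm wide; open, the fingers measure 114 mm over their backs; the gripper's body (76 mm by 85 mm) begins 54 mm behind the grasp point. The pads swing forward as they close: fully open they stand 13 mm farther back than shut.
Start: joints at [0.983, 0.527, 1.433, -0, 1.181, -0.178], TCP at [0.249, 0.573, 0.231] pointing down, gripper open.
Joint ranges: [-3.08, 3.08], [-0.75, 2.2], [0.22, 2.44], [-1.43, 4.57], [0, 2.65], [-2.85, 2.85]. Speed limits (rad/s): [2.79, 2.79, 3.14, 3.14, 3.14, 3.14].

### API

Orientations are given as a unit quaternion [x, y, z, w].
In Python, from station import * gives the robot as it stands.
- The arm moves only by the tool apply_moves, never from a script. Its argument "plan" is a list of rows, each a list of 7 numbers: the shift along the tool's x, y, z in m, then the turn, a rotation vector about the tool's x, y, z in rad, then the gripper command: -1 is fully open, 1 is shut, values between are in proportion. In form: [[dx, dy, dz, wx, wy, wz, jaw], ...]. A call has 1 to 8 rows; each row shifts and turns the commanded pose from where the row before left it, along the tool's axes as they then stand; what a row does not reach is not made up. A row lasts 1/8 s, in which the tool goes at most 62.5 mm and 10.7 degrees, less where a joint would pass 70% of its speed; a pose out of reach is approached as far as the arm can. A call is refused whole if a number of a shift passes 0.0625 or a number of a turn 0.188, either way. A call with a gripper value outside its range is refused whole. The fingers move at their own pace and stop on an object; "force" is the grip in N (left out, the last holds). Time passes only in rows, so rows that do not move let the fingers close. It gives the time, the measured TCP pose, the force, the opening and the grip force at its end, in the units of the state.
- sense(): the state, without advancing time (a new reading comes with each control period).
- snapshot(name): name is "scene" or "top" or "wrist"; returns the picture (420x560x3 uint8, red, green, blue); there is no depth.
- calibration(name): a dict with "camera_matrix" (3x3 intrinsics, pixels), "R" (3x3) and "t" (3): a world point X has camera coordinates R X + t; the wrist camera has in their place "mount" (4x4, takes a point from camera to tool coordinates, whose origin is the TCP and whose axes are the flange's). Camera axes: x right, y down, z forward; pixel columns grow to the right and rows downward; lengths in m; the calibration is good to about 2 mm. The wrist camera is an equidistant fisheye: a pixel r from the principal point sees the ray r / f radians off the axis. A picture is of the moment at which its call begins: read the wrist's pose just before it. calibration takes no time and is no camera call.
- sign_off(): hands the job in; it is judged then, once.
The state is a dict: "t": time; "q": joint angles; "qd": joint speeds; "tau": joint torques, N m; "tcp_pos": TCP position; "tool_rot": TCP orientation; "force": force on the tool from outside, world axes, zero at the start; "ft_torque": the same for the moment, N m; "finger_gap": opening from 0.0 (shut) to 1.0 (fully open); "gripper_force": force on a finger pad.
Only numpy, scipy, OpenCV 4.12 (cv2) and the standard library are available. Lean on these libraries where they do the work, as an engineer would, in place of code of your own. Each camera call takes 0.05 s, during which the arm holds its last target. There are 200 camera calls.

## Working session

There is one attempt and no reset: what is moved stays moved. The work goes in short steps, Python scripts to look and compute and a tool call to move; the robot and the scene stay as the last step left them, time stands still between calls to the robot, and variables do not carry over. Pictures are saved under pics/ and viewed, at most 14 in all, crops included, and the job is handed in when it is done.

Besides the shell and the picture viewer there is one more tool, called after "Call:" as name([rows], argument=value, ...), one row to a line, values as JSON. apply_moves: Moves the arm, as the interface text tells. Its arguments: {"type":"object","properties":{"plan":{"type":"array"},"force":{"type":"number"}},"required":["plan"]}

```bash
mkdir -p pics
python3 - <<'E'
from station import *
import cv2,numpy as np
s=sense();print({k:np.round(s[k],4).tolist() for k in s})
for n in("scene","top"):
    cv2.imwrite(f"pics/{n}0.png",snapshot(n)[:,:,::-1]);print(n,{k:np.round(v,4).tolist() for k,v in calibration(n).items()})
print({k:np.round(v,4).tolist() for k,v in calibration("wrist").items()})
E
```

```text
{'t': 0.0, 'q': [0.9825, 0.5285, 1.4339, 0.0, 1.1814, -0.1785], 'qd': [0.0015, -0.0001, -0.0009, -0.0014, -0.0001, 0.0015], 'tau': [-0.0016, -44.2342, -17.8023, -0.0003, 0.0084, 0.0], 'tcp_pos': [0.2486, 0.5727, 0.2303], 'tool_rot': [0.2035, 0.9791, -0.001, -0.0004], 'force': [0.2512, -0.5236, -0.2583], 'ft_torque': [0.0543, 0.0393, 0.0044], 'gripper_force': 0.0, 'finger_gap': 1.0019}
scene {'camera_matrix': [[398.6785, 0.0, 279.8257], [0.0, 398.6785, 210.0421], [0.0, 0.0, 1.0]], 'R': [[-0.5209, -0.8535, -0.0101], [-0.5732, 0.3585, -0.7369], [0.6325, -0.3781, -0.676]], 't': [0.443, 0.208, 0.9545]}
top {'camera_matrix': [[521.3568, 0.0, 279.1592], [0.0, 521.3568, 213.5525], [0.0, 0.0, 1.0]], 'R': [[0.0248, -0.9997, 0.0037], [-0.9951, -0.025, -0.0953], [0.0954, -0.0013, -0.9954]], 't': [0.2657, 0.4318, 1.8369]}
{'camera_matrix': [[325.1923, 0.0, 282.4942], [0.0, 325.1923, 212.9822], [0.0, 0.0, 1.0]], 'mount': [[-0.0001, -0.9539, -0.3, 0.0748], [1.0, 0.0, -0.0003, -0.0011], [0.0003, -0.3, 0.9539, -0.1431], [0.0, 0.0, 0.0, 1.0]]}
```

View pics/top0.png

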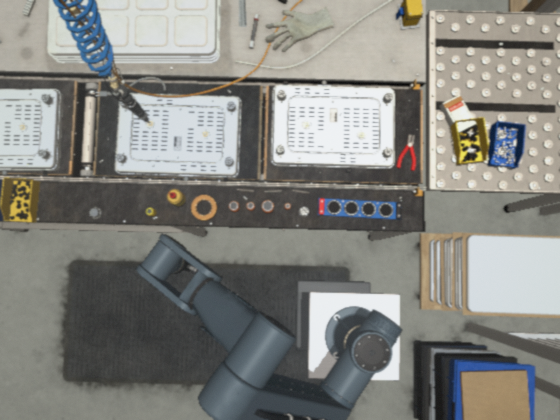

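View pics/scene0.png

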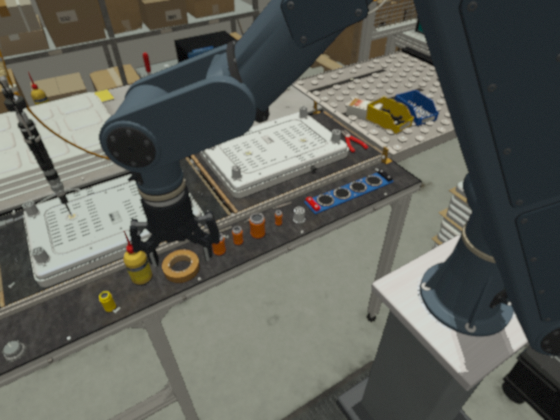

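Top view: the orange sockets are at about (234,206), (250,206), (267,206) and (287,206). The foot is at (304,211). The tray runs from (320,207), its red end, to (397,210), its black end.

```bash
cat > h.py <<'E'
from station import *
import cv2,numpy as np
from scipy.spatial.transform import Rotation as Ro
def ray(n,uv,s=None):
    c=calibration(n);K=c["camera_matrix"];u=np.atleast_2d(uv).astype(float)
    p=(u-[K[0][2],K[1][2]])/[K[0][0],K[1][1]]
    if n!="wrist":
        R=np.array(c["R"]);return -R.T@np.array(c["t"]),np.c_[p,np.ones(len(p))]@R
    r=np.linalg.norm(p,axis=1,keepdims=True)+1e-12
    d=np.c_[p/r*np.sin(r),np.cos(r)]
    M=np.array(c["mount"]);T=Ro.from_quat(s["tool_rot"]).as_matrix()
    return np.array(s["tcp_pos"])+T@M[:3,3],d@(T@M[:3,:3]).T
def plane(n,uv,z,s=None):
    o,d=ray(n,uv,s);return o+d*((z-o[2])/d[:,2])[:,None]
def proj(X,s):
    """world points -> wrist pixels"""
    c=calibration("wrist");K=c["camera_matrix"];M=np.array(c["mount"]);T=Ro.from_quat(s["tool_rot"]).as_matrix()
    C=((np.atleast_2d(X)-s["tcp_pos"])@T-M[:3,3])@M[:3,:3]
    th=np.arctan2(np.hypot(C[:,0],C[:,1]),C[:,2]);a=np.arctan2(C[:,1],C[:,0])
    return np.c_[K[0][2]+K[0][0]*th*np.cos(a),K[1][2]+K[1][1]*th*np.sin(a)]
E
python3 - <<'E'
from h import *
P=lambda uv,z:print(np.round(plane("top",uv,z),3).tolist())
P([[234,206],[250,206],[267,206],[287,206]],.05);P([[304,211]],.036)
P([[334,208],[351,208.5],[368,209],[386,210],[320,207],[397,210]],.011)
E
```

```text
[[0.445, 0.435, 0.05], [0.446, 0.379, 0.05], [0.448, 0.32, 0.05], [0.449, 0.25, 0.05]]
[[0.435, 0.189, 0.036]]
[[0.451, 0.08, 0.011], [0.451, 0.019, 0.011], [0.45, -0.042, 0.011], [0.448, -0.106, 0.011], [0.453, 0.131, 0.011], [0.449, -0.146, 0.011]]
```

Call:
apply_moves([
  [0,0,0,0,0,0.166,-1],
  [0,0,0,0,0,0.166,-1],
  [0,0,0,0,0,0.166,-1],
  [0,0,0,0,0,0.166,-1],
  [0,0,0,0,0,0.166,-1],
  [0,0,0,0,0,0.166,-1],
  [0,0,0,0,0,0.165,-1],
], force=40)

```text
t: 0.98
tcp_pos: [0.2487, 0.5729, 0.2307]
tool_rot: [0.709, 0.705, -0.001, 0.0]
force: [-0.6, -0.3, -0.1]
finger_gap: 1.001
gripper_force: 0.0
```

Call:
apply_moves([
  [-0.039,0.028,0,0,0,0,-1],
  [-0.039,0.028,0,0,0,0,-1],
  [-0.039,0.028,0,0,0,0,-1],
  [-0.039,0.028,0,0,0,0,-1],
  [-0.039,0.028,0,0,0,0,-1],
  [-0.039,0.028,0,0,0,0,-1],
  [-0.039,0.028,0,0,0,0,-1],
  [0,0,0,0,0,0,-1],
])

```text
t: 1.98
tcp_pos: [0.4468, 0.2978, 0.231]
tool_rot: [0.709, 0.705, -0.0, 0.0]
force: [-0.5, -0.6, -0.2]
finger_gap: 0.999
gripper_force: 0.0
```

Run:
```python
from h import *
s=sense();im=snapshot("wrist");cv2.imwrite("pics/w1.png",im[:,:,::-1])
import pickle;pickle.dump((s,im),open("w1.pkl","wb"));print(s["t"],s["tcp_pos"],s["tool_rot"],s["q"])
```

```text
1.975 [0.44683536 0.29781206 0.23102428] [ 7.08861064e-01  7.05348077e-01 -1.68932013e-04  2.31464108e-04] [ 3.79986304e-01  4.09840236e-01  1.65356950e+00 -6.33637270e-04
  1.07831229e+00  3.85254053e-01]
```

View pics/w1.png

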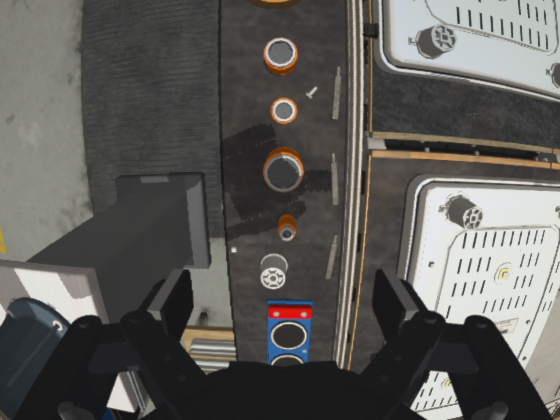

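Wrist view: image up is +y. From left to right along the table stand a medium-large socket (281,54), a medium one (284,110), the largest (283,171), the smallest (287,230), then the grey foot (273,272). The red block (290,312) comes next, with the first pad at (290,335).

```bash
cat >> h.py <<'E'
def sockets(s,im,boxes):
    """boxes: name->(u,v,h,D). Fit sleeve outline, then rim inside it"""
    hsv=cv2.cvtColor(im,cv2.COLOR_RGB2HSV);o=cv2.inRange(hsv,(5,130,70),(20,255,255))
    for k,(u,v,h,D) in boxes.items():
        m=np.zeros_like(o);w=28;m[max(0,v-w):v+w,u-w:u+w]=o[max(0,v-w):v+w,u-w:u+w]
        hull=cv2.convexHull(cv2.findNonZero(m));f=np.zeros_like(o);cv2.fillPoly(f,[hull],255)
        inn=cv2.morphologyEx(f&~m,cv2.MORPH_OPEN,np.ones((3,3),np.uint8))
        c=max(cv2.findContours(inn,cv2.RETR_EXTERNAL,cv2.CHAIN_APPROX_NONE)[0],key=cv2.contourArea)
        (x,y),r=cv2.minEnclosingCircle(c)
        W=plane("wrist",[[x,y],[x+r,y],[x-r,y]],h,s)
        print(k,np.round([x,y,r],1),"xy",np.round(W[0],4),"rimD",round(float(np.linalg.norm(W[1]-W[2])),4),"exp",D-.004)
E
python3 - <<'E'
from h import *;import pickle
s,im=pickle.load(open("w1.pkl","rb"))
sockets(s,im,dict(c=(281,56,.056,.034),b=(284,110,.05,.027),d=(283,171,.062,.041),a=(287,228,.044,.020)))
print(proj([.445,.25,.05],s))
E
```

```text
c [280.   52.   15.8] xy [0.4464 0.4339 0.056 ] rimD 0.0302 exp 0.030000000000000002
b [283.5 110.1  11.9] xy [0.4495 0.3764 0.05  ] rimD 0.0233 exp 0.023
d [282.7 172.8  19.2] xy [0.4484 0.3155 0.062 ] rimD 0.0373 exp 0.037000000000000005
a [286.5 232.    7.2] xy [0.4522 0.2471 0.044 ] rimD 0.0155 exp 0.016
[[279.76800867 231.52587742]]
```

Call:
apply_moves([
  [-0.051,0.0054,0.02,0,0,0,-0.4],
  [0,0,0.05,0,0,0,-0.4],
  [0,0,0.05,0,0,0,-0.4],
  [0,0,0.05,0,0,0,-0.4],
  [0,0,0.03,0,0,0,-0.4],
  [0,0,0.02,0,0,0,-0.4],
  [0,0,0,0,0,0,-0.4],
  [0,0,0,0,0,0,-0.4],
], force=40)

```text
t: 3.02
tcp_pos: [0.4503, 0.25, 0.0118]
tool_rot: [0.707, 0.707, 0.0, 0.0]
force: [-0.3, 0.4, 0.1]
finger_gap: 0.697
gripper_force: 0.0
```

Call:
apply_moves([
  [-0.003,0.0015,0.002,0,0,0,-0.4],
  [0,0,0,0,0,0,0.2],
  [0,0,0,0,0,0,1],
  [0,0,0,0,0,0,1],
  [0,0,0,0,0,0,1],
  [0,0,0,0,0,0,1],
])

```text
t: 3.78
tcp_pos: [0.4521, 0.2462, 0.0098]
tool_rot: [0.707, 0.707, 0.0, 0.0]
force: [-1.1, -1.1, 5.4]
finger_gap: 0.214
gripper_force: 39.0
```

Call:
apply_moves([
  [0,0,-0.03,0,0,0,1],
  [0,0,-0.05,0,0,0,1],
  [0,0,-0.05,0,0,0,1],
  [-0.04,0,-0.02,0,0,0,1],
  [-0.045,0,-0.02,0,0,0,1],
  [-0.045,0,-0.02,0,0,0,1],
  [-0.045,0,0,0,0,0,1],
  [-0.045,0,0,0,0,0,1],
])

```text
t: 4.78
tcp_pos: [0.4517, 0.0249, 0.1995]
tool_rot: [0.707, 0.707, 0.0, 0.0]
force: [0.1, 0.3, 0.2]
finger_gap: 0.217
gripper_force: 39.2
```

Call:
apply_moves([
  [-0.045,0,0,0,0,0,1],
  [-0.04,0,0,0,0,0,1],
  [-0.03,0,0,0,0,0,1],
  [0,0,0,0,0,0,1],
])

```text
t: 5.28
tcp_pos: [0.452, -0.0905, 0.1991]
tool_rot: [0.708, 0.706, 0.0, 0.0]
force: [-0.9, 0.6, -0.4]
finger_gap: 0.219
gripper_force: 39.2
```

Run:
```python
from h import *
s=sense();im=snapshot("wrist");cv2.imwrite("pics/w2.png",im[:,:,::-1])
import pickle;pickle.dump((s,im),open("w2.pkl","wb"));print(s["t"],s["tcp_pos"],s["tool_rot"],s["q"])
```

```text
5.275 [ 0.45203693 -0.09052003  0.19911373] [7.08393649e-01 7.05817547e-01 2.73348284e-05 1.63243684e-04] [-4.40760095e-01  3.58246649e-01  1.86739008e+00 -7.49660303e-05
  9.15630273e-01 -4.37071268e-01]
```

View pics/w2.png

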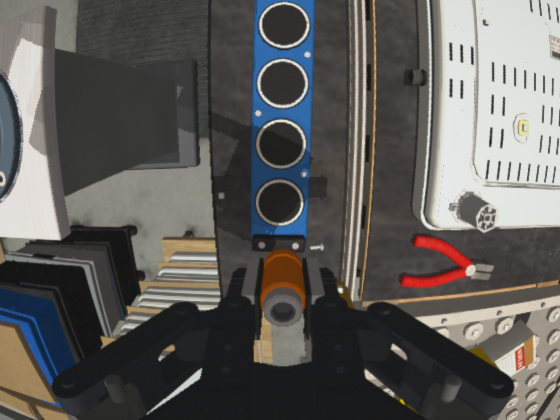

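The four pads are at about (284,25), (282,82), (281,144) and (280,203), with the black block at (279,244). The gripped socket_a is upright at (283,290).

Run:
```python
from h import *;import pickle
s,im=pickle.load(open("w2.pkl","rb"))
W=cv2.inRange(cv2.cvtColor(im,cv2.COLOR_RGB2HSV),(0,0,140),(180,90,255))
P=[]
for k,(u,v) in enumerate([(284,25),(282,82),(281,144),(280,203)]):
    m=np.zeros_like(W);cv2.circle(m,(u,v),31,255,-1);q=cv2.findNonZero(W&m)[:,0]
    d=np.linalg.norm(q-[u,v],axis=1);q=q[(d>15)&(d<29)]
    w=plane("wrist",q.astype(float),.011,s)[:,:2]
    for _ in range(4):
        A=np.c_[2*w,np.ones(len(w))];x=np.linalg.lstsq(A,(w**2).sum(1),rcond=None)[0];r=np.sqrt(x[2]+x[0]**2+x[1]**2)
        e=abs(np.hypot(*(w-x[:2]).T)-r);w=w[e<max(.0025,np.median(e)*2)]
    P.append(x[:2]);print(np.round(x[:2],4),"r",round(r,4),len(w))
P=np.array(P);print(np.linalg.norm(np.diff(P,axis=0),axis=1))
```

```text
[0.4553 0.0782] r 0.0239 389
[0.4535 0.0161] r 0.0238 433
[ 0.4516 -0.0459] r 0.0238 202
[ 0.4502 -0.1086] r 0.0234 119
[0.06219434 0.06201571 0.06274765]
```

Call:
apply_moves([
  [0.042,0.003,0,0,0,0,1],
  [0.042,0,0,0,0,0,1],
  [0.042,0,0,0,0,0,1],
  [0.0415,0,0.03,0,0,0,1],
  [0,0,0.05,0,0,0,1],
  [0,0,0.05,0,0,0,1],
  [0,0,0.02,0,0,0,1],
  [0,0,0,0,0,0,1],
])

```text
t: 6.32
tcp_pos: [0.453, 0.08, 0.0479]
tool_rot: [0.707, 0.708, -0.002, -0.002]
force: [-0.3, 0.6, 0.1]
finger_gap: 0.213
gripper_force: 39.2
```

Call:
apply_moves([
  [-0.003,0.002,0.01,0,0,0,1],
  [0,0,0.005,0,0,0,1],
  [0,0,0,0,0,0,1],
  [0,0,0,0,0,0,1],
])

```text
t: 6.82
tcp_pos: [0.4571, 0.0757, 0.0347]
tool_rot: [0.707, 0.707, 0.0, 0.0]
force: [-0.5, 0.2, 0.0]
finger_gap: 0.216
gripper_force: 39.2
```

Call:
apply_moves([
  [0.0013,-0.0018,0.004,0,0,0,1],
  [0,0,0.004,0,0,0,1],
  [0,0,0.004,0,0,0,1],
  [0,0,0,0,0,0,1],
  [0,0,0,0,0,0,1],
])

```text
t: 7.45
tcp_pos: [0.4551, 0.077, 0.0222]
tool_rot: [0.707, 0.707, -0.0, -0.0]
force: [0.8, 0.6, -0.7]
finger_gap: 0.219
gripper_force: 39.2
```

Call:
apply_moves([
  [0,0,0.001,0,0,0,1],
  [0,0,0,0,0,0,1],
  [0,0,0,0,0,0,0.5],
  [0,0,0,0,0,0,0.2],
  [0,0,0,0,0,0,-0.2],
  [0,0,0,0,0,0,-0.4],
  [0,0,-0.03,0,0,0,-0.4],
  [0,0,-0.05,0,0,0,-0.4],
])

```text
t: 8.45
tcp_pos: [0.4539, 0.077, 0.101]
tool_rot: [0.707, 0.707, -0.001, -0.002]
force: [0.9, 0.5, 0.5]
finger_gap: 0.702
gripper_force: 0.0
```

Call:
apply_moves([
  [0.02,0,-0.04,0,0,0,-0.4],
  [0.045,-0.001,-0.01,0,0,0,-0.4],
  [0.045,-0.001,0,0,0,0,-0.4],
  [0.045,-0.001,0,0,0,0,-0.4],
  [0.045,-0.001,0,0,0,0,-0.4],
  [0.045,-0.001,0,0,0,0,-0.4],
  [0.045,-0.0005,0,0,0,0,-0.4],
  [0.009,0,0,0,0,0,-0.4],
])

```text
t: 9.45
tcp_pos: [0.4492, 0.3785, 0.1512]
tool_rot: [0.706, 0.708, 0.001, 0.0]
force: [-0.4, -0.7, 0.8]
finger_gap: 0.7
gripper_force: 0.0
```

Call:
apply_moves([
  [0,0,0.03,0,0,0,-0.4],
  [0,0,0.02,0,0,0,-0.4],
  [0,0,0,0,0,0,-0.4],
  [0,0,0,0,0,0,-0.4],
])

```text
t: 9.95
tcp_pos: [0.45, 0.3757, 0.1018]
tool_rot: [0.707, 0.707, 0.0, 0.0]
force: [-0.7, -0.5, -0.7]
finger_gap: 0.703
gripper_force: 0.0
```

Target (0.4495, 0.3764, 0.010); close the grip at the bottom.

Call:
apply_moves([
  [0.0007,-0.0005,0.04,0,0,0,-0.4],
  [0,0,0.035,0,0,0,-0.4],
  [0,0,0.017,0,0,0,-0.4],
  [0,0,0,0,0,0,-0.4],
  [0,0,0,0,0,0,0.1],
  [0,0,0,0,0,0,1],
  [0,0,0,0,0,0,1],
  [0,0,0,0,0,0,1],
], force=45)

```text
t: 10.95
tcp_pos: [0.4499, 0.3773, 0.0109]
tool_rot: [0.707, 0.707, 0.001, 0.0]
force: [-1.1, -0.0, 7.3]
finger_gap: 0.303
gripper_force: 44.2
```

Call:
apply_moves([
  [0,0,0,0,0,0,1],
  [0,0,-0.03,0,0,0,1],
  [0,0,-0.05,0,0,0,1],
  [0,0,-0.05,0,0,0,1],
  [0,0,-0.02,0,0,0,1],
  [0,0,0,0,0,0,1],
])

```text
t: 11.7
tcp_pos: [0.45, 0.3774, 0.1614]
tool_rot: [0.707, 0.707, 0.002, 0.001]
force: [0.7, 0.0, -1.3]
finger_gap: 0.304
gripper_force: 44.4
```

Call:
apply_moves([
  [-0.04,0.001,0,0,0,0,1],
  [-0.046,0.0005,0,0,0,0,1],
  [-0.046,0.0005,0,0,0,0,1],
  [-0.046,0.0005,0,0,0,0,1],
  [-0.046,0.0005,0,0,0,0,1],
  [-0.046,0.0005,0,0,0,0,1],
  [-0.046,0,0,0,0,0,1],
  [-0.044,0,0,0,0,0,1],
])

```text
t: 12.7
tcp_pos: [0.4514, 0.0154, 0.158]
tool_rot: [0.707, 0.707, -0.001, -0.001]
force: [0.5, -0.4, -1.6]
finger_gap: 0.304
gripper_force: 44.4
```

Call:
apply_moves([
  [0,0,0.04,0,0,0,1],
  [0,0,0.04,0,0,0,1],
  [0,0,0.02,0,0,0,1],
  [0,0,0,0,0,0,1],
  [0,0,0,0,0,0,1],
])

```text
t: 13.32
tcp_pos: [0.4525, 0.0168, 0.0593]
tool_rot: [0.707, 0.707, -0.0, -0.0]
force: [0.0, 0.4, -0.7]
finger_gap: 0.304
gripper_force: 44.5
```

Call:
apply_moves([
  [0,0.001,0.02,0,0,0,1],
  [0,0,0.01,0,0,0,1],
  [0,0,0.004,0,0,0,1],
  [0,0,0.003,0,0,0,1],
  [0,0,0,0,0,0,1],
  [0,0,0,0,0,0,1],
])

```text
t: 14.08
tcp_pos: [0.4537, 0.0167, 0.0226]
tool_rot: [0.707, 0.707, 0.0, 0.0]
force: [-0.1, 0.5, -0.8]
finger_gap: 0.302
gripper_force: 44.5
```

Call:
apply_moves([
  [0,0,0.001,0,0,0,1],
  [0,0,0,0,0,0,1],
  [0,0,0,0,0,0,0.35],
  [0,0,0,0,0,0,0.1],
  [0,0,0,0,0,0,-0.2],
  [0,0,0,0,0,0,-0.4],
  [0,0,-0.03,0,0,0,-0.4],
  [0,0,-0.05,0,0,0,-0.4],
])

```text
t: 15.08
tcp_pos: [0.4524, 0.0169, 0.1009]
tool_rot: [0.707, 0.707, -0.001, -0.002]
force: [0.6, 0.3, -1.2]
finger_gap: 0.703
gripper_force: 0.0
```

Call:
apply_moves([
  [0.035,-0.001,-0.04,0,0,0,-0.4],
  [0.045,-0.001,-0.01,0,0,0,-0.4],
  [0.045,-0.001,0,0,0,0,-0.4],
  [0.045,-0.001,0,0,0,0,-0.4],
  [0.045,-0.001,0,0,0,0,-0.4],
  [0.045,0,0,0,0,0,-0.4],
  [0.039,0,0,0,0,0,-0.4],
  [0,0,0.03,0,0,0,-0.4],
])

```text
t: 16.08
tcp_pos: [0.4504, 0.3194, 0.1228]
tool_rot: [0.706, 0.708, 0.004, 0.001]
force: [0.5, -0.2, -0.6]
finger_gap: 0.7
gripper_force: 0.0
```

Call:
apply_moves([
  [0,0,0.02,0,0,0,-0.4],
  [0,0,0,0,0,0,-0.4],
  [0,0,0,0,0,0,-0.4],
])

```text
t: 16.45
tcp_pos: [0.4489, 0.3158, 0.1017]
tool_rot: [0.707, 0.707, 0.0, 0.0]
force: [0.4, 0.3, 0.6]
finger_gap: 0.697
gripper_force: 0.0
```

Run:
```python
from h import *
s=sense();im=snapshot("wrist");cv2.imwrite("pics/w3.png",im[:,:,::-1])
print(s["t"],s["tcp_pos"],proj([[.4484,.3155,.062],[.4464,.4339,.056]],s))
```

```text
16.45 [0.44888766 0.31579    0.10172596] [[279.61594129 240.83793336]
 [275.83559565  40.81367362]]
```

View pics/w3.png

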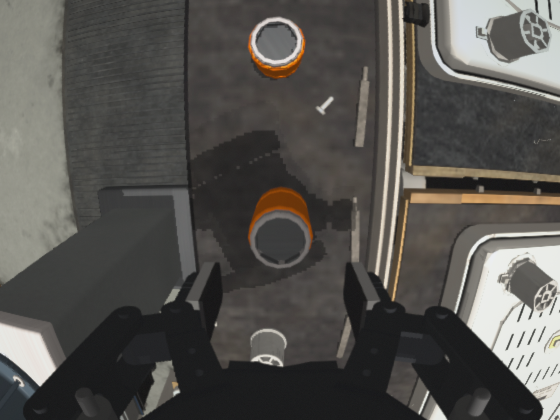

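The view shows socket_d's rim at (280,240) and socket_c's at (276,42), both where my estimates project. Next I descend and grip d.

Call:
apply_moves([
  [0,0,0.04,0,0,0,-0.4],
  [0,0,0.03,0,0,0,-0.4],
  [0,0,0.017,0,0,0,-0.4],
  [0,0,0,0,0,0,-0.4],
  [0,0,0,0,0,0,0],
  [0,0,0,0,0,0,1],
  [0,0,0,0,0,0,1],
  [0,0,0,0,0,0,1],
], force=60)

```text
t: 17.5
tcp_pos: [0.4492, 0.3161, 0.0156]
tool_rot: [0.707, 0.707, 0.001, 0.0]
force: [-1.1, -0.4, 6.6]
finger_gap: 0.469
gripper_force: 60.6
```

Call:
apply_moves([
  [0,0,0,0,0,0,1],
  [0,0,-0.03,0,0,0,1],
  [0,0,-0.05,0,0,0,1],
  [0,0,-0.05,0,0,0,1],
  [0,0,-0.03,0,0,0,1],
  [0,0,0,0,0,0,1],
])

```text
t: 18.25
tcp_pos: [0.4499, 0.3164, 0.1765]
tool_rot: [0.707, 0.707, 0.003, 0.001]
force: [0.3, -0.5, -4.4]
finger_gap: 0.468
gripper_force: 61.3
```

Call:
apply_moves([
  [-0.036,0,0,0,0,0,1],
  [-0.044,0,0,0,0,0,1],
  [-0.044,0,0,0,0,0,1],
  [-0.044,0,0,0,0,0,1],
  [-0.044,0,0,0,0,0,1],
  [-0.044,0,0,0,0,0,1],
  [-0.044,0,0,0,0,0,1],
  [-0.044,0,0,0,0,0,1],
])

```text
t: 19.25
tcp_pos: [0.4471, -0.0293, 0.1725]
tool_rot: [0.707, 0.707, -0.001, -0.002]
force: [1.4, 0.4, -3.2]
finger_gap: 0.467
gripper_force: 61.3
```

Call:
apply_moves([
  [-0.044,0,0,0,0,0,1],
  [-0.036,0,0,0,0,0,1],
  [0,0,0.04,0,0,0,1],
  [0,0,0.04,0,0,0,1],
  [0,0,0.03,0,0,0,1],
  [0,0,0,0,0,0,1],
  [0,0,0,0,0,0,1],
])

```text
t: 20.12
tcp_pos: [0.4484, -0.1081, 0.0641]
tool_rot: [0.707, 0.707, -0.0, -0.0]
force: [-0.5, 0.2, -3.5]
finger_gap: 0.465
gripper_force: 61.4
```

Call:
apply_moves([
  [0,0.0015,0.02,0,0,0,1],
  [0,0,0.01,0,0,0,1],
  [0,0,0.004,0,0,0,1],
  [0,0,0.003,0,0,0,1],
  [0,0,0,0,0,0,1],
  [0,0,0,0,0,0,1],
])

```text
t: 20.88
tcp_pos: [0.4502, -0.1083, 0.0276]
tool_rot: [0.707, 0.707, 0.0, 0.0]
force: [0.4, 0.2, -3.3]
finger_gap: 0.466
gripper_force: 61.4
```

Call:
apply_moves([
  [0,0,0.001,0,0,0,1],
  [0,0,0,0,0,0,1],
  [0,0,0,0,0,0,0],
  [0,0,0,0,0,0,-0.2],
  [0,0,0,0,0,0,-0.4],
  [0,0,0,0,0,0,-0.4],
  [0,0,-0.03,0,0,0,-0.4],
  [0,0,-0.05,0,0,0,-0.4],
])

```text
t: 21.88
tcp_pos: [0.449, -0.1078, 0.1059]
tool_rot: [0.707, 0.707, -0.001, -0.002]
force: [1.1, -0.5, 0.3]
finger_gap: 0.701
gripper_force: 0.0
```

Call:
apply_moves([
  [0,0,-0.05,0,0,0,-0.4],
  [0.04,0,0,0,0,0,-0.4],
  [0.045,0,0,0,0,0,-0.4],
  [0.045,0,0,0,0,0,-0.4],
  [0.045,-0.001,0,0,0,0,-0.4],
  [0.045,-0.001,0,0,0,0,-0.4],
  [0.045,-0.001,0,0,0,0,-0.4],
  [0.045,-0.001,0,0,0,0,-0.4],
])

```text
t: 22.88
tcp_pos: [0.4457, 0.2032, 0.1563]
tool_rot: [0.707, 0.707, -0.0, 0.0]
force: [0.2, -0.7, -0.0]
finger_gap: 0.698
gripper_force: 0.0
```

Call:
apply_moves([
  [0.045,0,0,0,0,0,-0.4],
  [0.045,0,0,0,0,0,-0.4],
  [0.045,0,0,0,0,0,-0.4],
  [0.045,0,0,0,0,0,-0.4],
  [0.045,0,0,0,0,0,-0.4],
  [0.007,0,0.02,0,0,0,-0.4],
  [0,0,0.03,0,0,0,-0.4],
  [0,0,0,0,0,0,-0.4],
])

```text
t: 23.88
tcp_pos: [0.4435, 0.4313, 0.103]
tool_rot: [0.707, 0.707, -0.004, -0.001]
force: [0.2, -0.0, -0.2]
finger_gap: 0.697
gripper_force: 0.0
```

Call:
apply_moves([
  [0,0,0,0,0,0,-0.4],
  [0,0,0,0,0,0,-0.4],
])

```text
t: 24.12
tcp_pos: [0.4469, 0.4337, 0.1075]
tool_rot: [0.707, 0.707, 0.001, 0.0]
force: [0.3, 0.8, 0.0]
finger_gap: 0.698
gripper_force: 0.0
```

Call:
apply_moves([
  [0,0,0.045,0,0,0,-0.4],
  [0,0,0.03,0,0,0,-0.4],
  [0,0,0.02,0,0,0,-0.4],
  [0,0,0,0,0,0,-0.4],
  [0,0,0,0,0,0,0],
  [0,0,0,0,0,0,1],
  [0,0,0,0,0,0,1],
  [0,0,0,0,0,0,1],
], force=50)

```text
t: 25.12
tcp_pos: [0.4468, 0.4344, 0.0129]
tool_rot: [0.707, 0.707, 0.001, 0.0]
force: [-0.9, -1.1, 6.3]
finger_gap: 0.387
gripper_force: 49.8
```

Call:
apply_moves([
  [0,0,0,0,0,0,1],
  [0,0,-0.03,0,0,0,1],
  [0,0,-0.05,0,0,0,1],
  [0,0,-0.05,0,0,0,1],
  [0,0,-0.03,0,0,0,1],
  [0,0,0,0,0,0,1],
])

```text
t: 25.88
tcp_pos: [0.4474, 0.4347, 0.1739]
tool_rot: [0.707, 0.707, 0.003, 0.001]
force: [-0.1, -0.5, -2.8]
finger_gap: 0.387
gripper_force: 50.1
```

Call:
apply_moves([
  [-0.04,0.001,0,0,0,0,1],
  [-0.044,0.001,0,0,0,0,1],
  [-0.044,0.001,0,0,0,0,1],
  [-0.044,0.001,0,0,0,0,1],
  [-0.044,0,0,0,0,0,1],
  [-0.044,0,0,0,0,0,1],
  [-0.044,0,0,0,0,0,1],
  [-0.044,0,0,0,0,0,1],
])

```text
t: 26.88
tcp_pos: [0.4486, 0.0844, 0.1696]
tool_rot: [0.707, 0.707, -0.001, -0.001]
force: [0.5, 0.3, -2.2]
finger_gap: 0.386
gripper_force: 50.1
```

Call:
apply_moves([
  [-0.044,0,0,0,0,0,1],
  [-0.044,0,0,0,0,0,1],
  [-0.044,0,0,0,0,0,1],
  [0,0,0.02,0,0,0,1],
  [0,0,0.02,0,0,0,1],
  [0,0,0,0,0,0,1],
  [0,0,0,0,0,0,1],
])

```text
t: 27.75
tcp_pos: [0.4497, -0.046, 0.1309]
tool_rot: [0.707, 0.707, -0.0, -0.001]
force: [-0.3, 0.5, -2.1]
finger_gap: 0.384
gripper_force: 50.2
```

Call:
apply_moves([
  [0.0005,0.0015,0.04,0,0,0,1],
  [0,0,0.03,0,0,0,1],
  [0,0,0.02,0,0,0,1],
  [0,0,0.01,0,0,0,1],
  [0,0,0.004,0,0,0,1],
  [0,0,0.002,0,0,0,1],
  [0,0,0,0,0,0,1],
  [0,0,0,0,0,0,1],
])

```text
t: 28.75
tcp_pos: [0.4519, -0.0459, 0.0258]
tool_rot: [0.707, 0.707, 0.0, 0.001]
force: [-0.1, 0.9, -2.0]
finger_gap: 0.386
gripper_force: 50.2
```

Call:
apply_moves([
  [0,0,0.001,0,0,0,1],
  [0,0,0,0,0,0,1],
  [0,0,0,0,0,0,0.2],
  [0,0,0,0,0,0,-0.1],
  [0,0,0,0,0,0,-0.4],
  [0,0,0,0,0,0,-0.4],
  [0,0,-0.03,0,0,0,-0.4],
  [0,0,-0.05,0,0,0,-0.4],
])

```text
t: 29.75
tcp_pos: [0.4505, -0.0455, 0.104]
tool_rot: [0.707, 0.707, -0.001, -0.002]
force: [0.7, -0.4, 0.0]
finger_gap: 0.699
gripper_force: 0.0
```

Call:
apply_moves([
  [0,0,-0.05,0,0,0,-0.4],
  [0,0,-0.04,0,0,0,-0.4],
  [-0.02,0,0,0,0,0,-0.4],
  [-0.03,0,0,0,0,0,-0.4],
  [0,0,0,0,0,0,-0.4],
  [0,0,0,0,0,0,-0.4],
])

```text
t: 30.5
tcp_pos: [0.451, -0.0952, 0.1941]
tool_rot: [0.707, 0.707, -0.0, -0.001]
force: [0.8, -0.6, -0.4]
finger_gap: 0.704
gripper_force: 0.0
```

Run:
```python
from h import *
s=sense();im=snapshot("wrist");cv2.imwrite("pics/w4.png",im[:,:,::-1]);print(s["t"],s["tcp_pos"])
X=[[.4553,.0782,.055],[.4535,.0161,.061],[.4516,-.0459,.067],[.4502,-.1086,.073]]
B=np.round(proj(X,s)).astype(int);print(B.tolist())
try: sockets(s,im,{k:(*map(int,b),x[2],D) for k,b,x,D in zip("abcd",B,X,(.02,.027,.034,.041))})
except Exception as e: print(e)
```

```text
30.5 [ 0.45096026 -0.09518646  0.19405759]
[[286, 5], [284, 71], [282, 145], [280, 219]]
a [287.1   8.    9.4] xy [0.4562 0.0752 0.055 ] rimD 0.016 exp 0.016
b [286.   72.   13.9] xy [0.4551 0.0156 0.061 ] rimD 0.0231 exp 0.023
c [283.3 145.2  18.4] xy [ 0.4528 -0.0463  0.067 ] rimD 0.0306 exp 0.030000000000000002
d [282.  217.9  21.4] xy [ 0.4517 -0.1077  0.073 ] rimD 0.0366 exp 0.037000000000000005
```

View pics/w4.png

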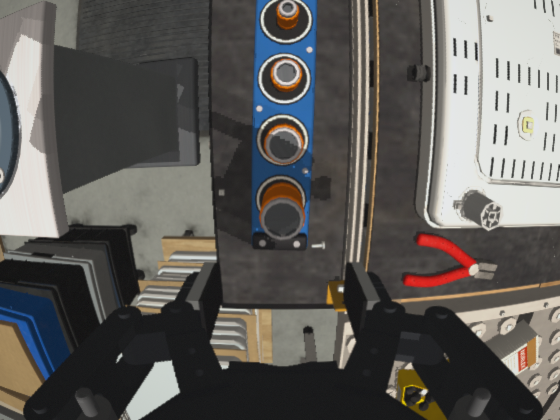

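All four sockets stand upright on their pads: a (287,8), b (286,72), c (283,145) and d (282,218), by the black block. Measured offsets are about 1–2 mm; a's is less certain because its rim is cut off by the image edge.

```bash
python3 -c "
from station import *
print(sign_off())"
```

```text
the job is handed in; nothing more can be done
None
```

The four sockets stand upright on the tray pads in size order, smallest by the red end block and largest by the black one; they are released, the grey foot was not handled, and I handed the job in at about 30.5 s on the robot's clock.

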